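# Load a bolt through the spring gate of a feed track

## Task

Stand the loose steel bolt, head down, on the entry of the bolt feed track and slide it in through the spring gate, head under the lips, until it bears firmly on the sprung end stop (a push of about 10 N: the stop must be felt to give, and the bolt must never be forced harder than 25 N against any part of the track). Then let go so that the bolt stays standing in the track with the gate sprung shut behind it. Leave the nut, the tin and the tape measure where they are.

Things in the scene. Friction and masses are not known exactly. Their poses are not given: they have to be found in the camera images.
- bolt_mid (a point): Centre (half-way up) of the loose plain steel hex bolt that stands upright on its head on the bench: 60 mm tall, 0.11 kg; head 10 mm high at the bottom, counts as round with 28 mm diameter (any yaw fits); shank 16 mm in diameter above it, gripped there. z axis up along the shank.
- track_mouth (a point): Mouth of the bolt feed track, a low grey-painted fixture fixed to the bench, place and yaw vary. The point lies on the slot's centre line, on the slot floor (8 mm above the bench), in the plane of the shut gate. x = feeding direction into the track, y left, z up; the points below use this frame. Nothing of the track is over 24 mm above the slot floor, so fingers on the top half of the shank clear it.
- track_entry (a point): Point on the flat open apron, 35 mm before the mouth (x = -35 mm), at slot floor height: put the bolt's head down here. Same axes as the mouth. The apron begins at x = -65 mm; two upright steel guides funnel from 55 mm apart at x = -50 mm to 31 mm at the gate.
- track_cover (a point): Start of the covered part, x = 36 mm, on the slot floor. From here to x = 98 mm the slot is 31 mm wide and 14 mm high under two lips (6 mm thick, tops 20 mm above the slot floor) with a 20 mm gap for the shank. The dark end stop lies under them, glimpsed through the gap; it is clamped anew each time, its face anywhere from x = 64 to 88 mm (bolt centre 14 mm before it): not measured, to be felt.
- gate (a joint): Angle of the spring gate, rad: 0 shut, about 1.5 swung open into the track. Steel leaf 34 mm long, 16 mm high, on an upright hinge at the left of the mouth (x = 0, y = 19.5 mm); opens only inward (+x), pushed by the bolt's head with 1 to 4 N, drags along the head in x = 0 to 36 mm, and springs shut by itself once the bolt's centre is beyond x = 50 mm.
- stop_pad (a joint): How far the sprung face of the end stop is pushed in along +x, m: 0 free, 0.008 at its hard end. Takes 2 N to start and 2 N more for each mm (10 N at 4 mm, 18 N at 8 mm), plus damping of 2 N at 10 mm/s: push slowly. It slides back when relieved and may push a released bolt back with it.
- brass_nut: Bystander: loose brass hex nut, 27 x 26 x 13 mm; origin at the centre of its underside.
- tin: Bystander: round paste tin, 79 mm diameter, 42 mm high; origin at the centre of its underside.
- tape: Bystander: tape measure, 97 x 78 x 38 mm; origin at the centre of its underside.
Mind the look-alikes: they are no part of the job. Of the things that look like the part that bears track_mouth, the larger one is meant.

How it is judged:
On the way, in this order (a step that is already met when the one before it is completed fails the run):
1. the bolt, in the slot, holds the gate open (value of joint gate above 0.6 rad and x of bolt_mid in the frame of track_mouth above 0 m and y of bolt_mid in the frame of track_mouth between -0.006 and 0.006 m and z of bolt_mid in the frame of track_mouth between 0.026 and 0.036 m), for 0.05 s.
2. the bolt presses the sprung end stop in by more than 2 mm (6 N) (value of joint stop_pad above 0.002 m and x of bolt_mid in the frame of track_mouth above 0.046 m and y of bolt_mid in the frame of track_mouth between -0.006 and 0.006 m and z of bolt_mid in the frame of track_mouth between 0.026 and 0.036 m), for 0.2 s.
At the end, for the whole second after the job is handed in: The bolt stands at rest in the covered part of the track (centre 46 to 90 mm beyond the mouth, within 6 mm of the centre line, head in the slot, within 0.15 rad of upright), released, and the gate is shut (under 0.06 rad) (value of joint gate below 0.06 rad and x of bolt_mid in the frame of track_mouth between 0.046 and 0.09 m and y of bolt_mid in the frame of track_mouth between -0.006 and 0.006 m and z of bolt_mid in the frame of track_mouth between 0.026 and 0.036 m and angle between bolt_mid's own z axis and vertical below 0.15 rad and linear speed of bolt below 0.01 m/s); the robot touches nothing.
It fails at once if the bolt is forced harder than 25 N against the track, its gate or its stop (contact force between bolt and track above 25 N).
It fails at once if the robot itself bears on the track with more than 25 N (contact force between the arm and track above 25 N).
It fails at once if the brass nut is moved by more than 15 mm (distance of brass_nut from where it was at the start of the episode above 0.015 m).
It fails at once if the tin is moved by more than 15 mm (distance of tin from where it was at the start of the episode above 0.015 m).
It fails at once if the tape measure is moved by more than 15 mm (distance of tape from where it was at the start of the episode above 0.015 m).
It also fails if it takes over 61 s, if anything falls off the work surface, if the arm or the gripper's body presses on something with over 40 N, if the wrist force passes 120 N, or if a joint passes its speed limit or range.

## Robot

A 6-joint arm with a two-finger parallel gripper is mounted at the origin on a cart in front of the work surface, level with it; the furniture and walls round the work are solid. World frame = base frame: x ahead of the robot, y to its left, z up, the work surface at z = 0. Lengths are in m, angles in rad, forces in N, time in s.
With the tool pointing down it reaches from about 0.25 to 0.725 m from the base axis. Payload 4 kg.
Tool frame: the origin (TCP) lies midway between the tips of the shut fingers; the grasp point (between the pads) lies 19 mm behind it; z points along the fingers, y is the direction in which the jaws open and shut (so a half turn about z gives the same grasp; the last joint's range is limited). The gripper opens to 85 mm and grips with 20 to 120 N. Pads are 22 mm wide; open, the fingers measure 114 mm over their backs; the gripper's body (76 mm by 85 mm) begins 54 mm behind the grasp point. The pads swing forward as they close: fully open they stand 13 mm farther back than shut.
Start: joints at [-1.222, 0.241, 0.005, 1.335, 0, 1.571], TCP at [0.171, -0.47, 0.231] pointing down, gripper open.
Joint ranges: [-2.72, 2.72], [-1.05, 1.87], [-1.09, 1.28], [-1.99, 2.15], [-1.42, 1.44], [-3.14, 3.14]. Speed limits (rad/s): [2.79, 2.79, 3.14, 3.14, 3.14, 3.14].

## Interface

Orientations are given as a unit quaternion [x, y, z, w].
In Python, from workcell import bot, eyes, job gives the robot as it stands.
- The arm moves only by the shell command python3 -m crank 'ROWS'. ROWS is a JSON object of lists of equal length, an entry for each row: "dr": the turn, a rotation vector about the tool's x, y, z in rad, a list of three; "travel": the shift along the tool's x, y, z in m, a list of three; "hand": the finger opening in m, from 0 to 0.0854. In form: {"dr": [[wx, wy, wz], ...], "travel": [[x, y, z], ...], "hand": [hand, ...]}. A call has 1 to 10 rows; each row is the pose to reach, as a shift and turn from the pose commanded when the call began, along the tool's axes at that moment; what a row does not reach only later rows make up. A row lasts 1/8 s, in which the tool goes at most 62.5 mm and 10.7 degrees, less where a joint would pass 70% of its speed; a pose out of reach is approached as far as the arm can. A call with a gripper value outside its range is refused whole. The fingers move at their own pace and stop on an object; the grip force is fixed at half the most. Time passes only in rows, so rows that repeat a pose let the fingers close. It gives the time, the measured TCP pose, the force and the opening at its end, in the units of the state.
- bot.get_obs(): the state, without advancing time (a new reading comes with each control period).
- eyes.camera(name): name is "side" or "top"; returns a dict with "color" (480x640x3 uint8, red, green, blue), "K" (3x3 intrinsics, pixels), "R" (3x3) and "t" (3): a world point X has camera coordinates R X + t. Camera axes: x right, y down, z forward; pixel columns grow to the right and rows downward; lengths in m; the calibration is good to about 2 mm. A picture is of the moment at which its call begins. There is no depth.
- job.job_done(): hands the job in, once; it reports no verdict.
The state is a dict: "clock": time; "joint_pos": joint angles; "joint_vel": joint speeds; "tau": joint torques, N m; "eef_pos": TCP position; "tool_rot": TCP orientation; "ft_force": force on the tool from outside, world axes, zero at the start; "ft_torque": the same for the moment, N m; "grip_width": finger opening in m.
Only numpy, scipy, OpenCV 4.12 (cv2) and the standard library are available. Lean on these libraries where they do the work, as an engineer would, in place of code of your own. Each camera call takes 0.05 s, during which the arm holds its last target.

## Working session

There is one attempt and no reset: what is moved stays moved. The work goes in short steps, Python scripts to look and compute and a shell command to move; the robot and the scene stay as the last step left them, time stands still between calls to the robot, and variables do not carry over. Pictures are saved under pics/ and viewed, and the job is handed in when it is done.

```bash
mkdir -p pics; ls; python3 - <<'E'
from workcell import bot, eyes, job
import cv2
print(bot.get_obs())
for n in ("side","top"):
    c=eyes.camera(n); cv2.imwrite(f"pics/{n}0.png",c["color"][:,:,::-1]); print(n,c["K"],c["R"],c["t"])
E
```

```text
pics
{'clock': 0.0, 'joint_pos': array([-1.22199785e+00,  2.41400059e-01,  3.76478453e-03,  1.33521702e+00,
        2.07128696e-05,  1.57077431e+00]), 'joint_vel': array([ 0.00021386,  0.0002813 , -0.00136608, -0.00068574,  0.00237719,
        0.00020321]), 'tau': array([ 1.42730561e-03, -3.72318292e+01,  2.52407724e+01,  1.69290294e-02,
        3.04892601e-04, -6.21494920e-06]), 'eef_pos': array([ 0.17067867, -0.46930781,  0.2304349 ]), 'tool_rot': array([ 9.8482853e-01,  1.7352726e-01, -1.6816125e-04, -1.0141867e-03]), 'ft_force': array([1.01493569, 1.23186832, 0.41963065]), 'ft_torque': array([-0.03038989,  0.02134692, -0.03271212]), 'grip_width': 0.08546816978465373}
side [[519.79922792   0.         316.82243688]
 [  0.         519.79922792 242.32191634]
 [  0.           0.           1.        ]] [[ 0.85942971 -0.5108624   0.02000438]
 [-0.20700565 -0.38349205 -0.90004584]
 [ 0.4674711   0.76938511 -0.43533587]] [-0.49025905  0.12580002  0.85176031]
top [[591.19261474   0.         311.70124186]
 [  0.         591.19261474 244.69468354]
 [  0.           0.           1.        ]] [[-0.00825789 -0.99988466  0.01274689]
 [-0.98970065  0.00635062 -0.14301151]
 [ 0.14291406 -0.01379658 -0.98963894]] [-0.04221237  0.53724761  1.33054004]
```

View pics/side0.png

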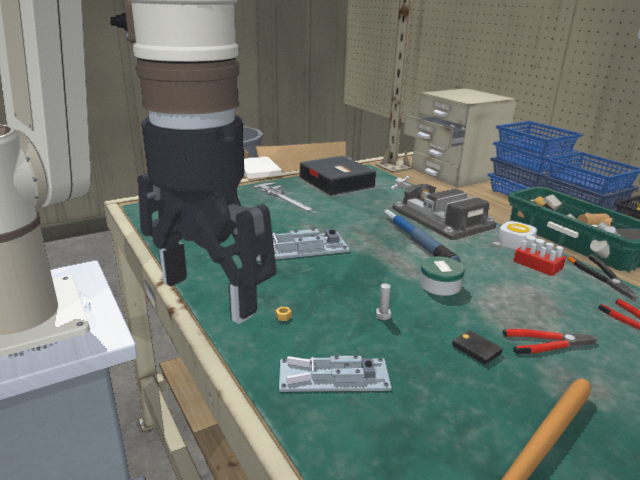

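View pics/top0.png

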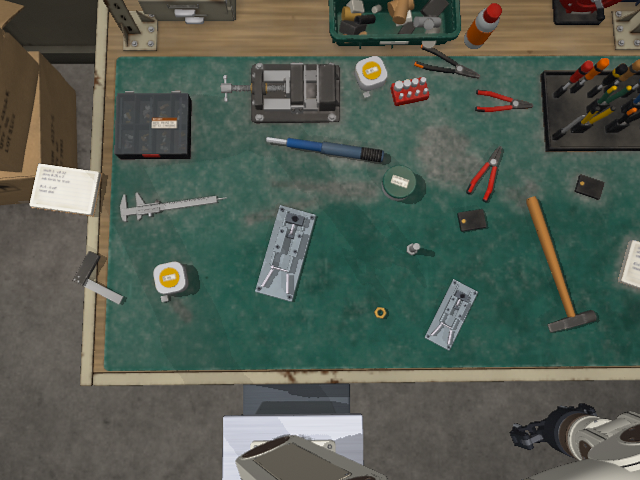

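The top view shows the larger track at about (287,252), feeding up the picture, and a smaller look-alike at (452,315). The bolt is at (414,249), the nut at (380,313) and the tin at (402,181). I'll zoom in on the track and bolt.

```bash
python3 - <<'E'
import cv2
a=cv2.imread("pics/top0.png")
cv2.imwrite("pics/z1.png",cv2.resize(a[195:310,245:330],None,fx=5,fy=5,interpolation=cv2.INTER_CUBIC))
b=cv2.resize(a[230:265,395:435],None,fx=9,fy=9,interpolation=cv2.INTER_CUBIC)
s=cv2.imread("pics/side0.png")
cv2.imwrite("pics/z2.png",b)
cv2.imwrite("pics/z3.png",cv2.resize(s[220:270,255:355],None,fx=7,fy=7,interpolation=cv2.INTER_CUBIC))
cv2.imwrite("pics/z4.png",cv2.resize(s[275:330,360:410],None,fx=9,fy=9,interpolation=cv2.INTER_CUBIC))
E
```

```text
(no output)
```

View pics/z1.png

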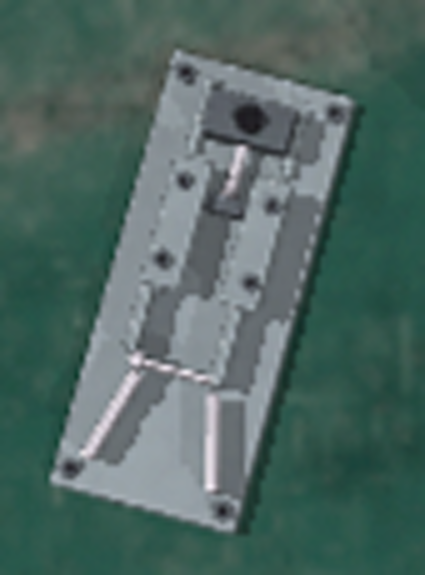

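View pics/z2.png

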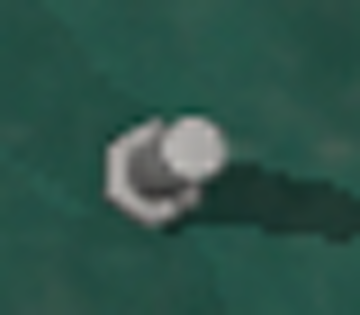

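View pics/z3.png

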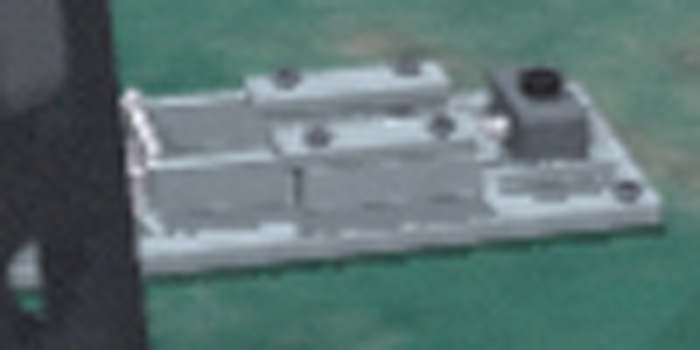

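View pics/z4.png

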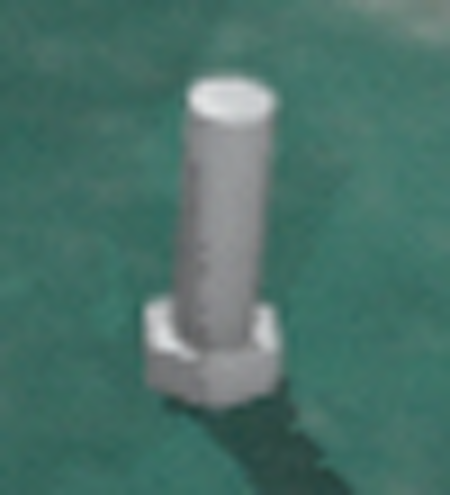

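The zooms show the track plate's corners at z1 (175,50), (352,98), (240,532) and (52,480). The shut gate runs from (130,358) at the hinge to (218,381), and the funnel is at the bottom. The bolt's top disc is at z2 (194,148). The next step is metric measurement.

```bash
cat > h.py <<'E'
import numpy as np, cv2
from workcell import bot, eyes, job
def ray(cam,uv,z):
    d=np.linalg.inv(cam["K"])@np.array([uv[0],uv[1],1.]); o=-cam["R"].T@cam["t"]; d=cam["R"].T@d
    return o+d*(z-o[2])/d[2]
def proj(cam,X):
    p=cam["K"]@(cam["R"]@np.array(X)+cam["t"]); return p[:2]/p[2]
E
python3 - <<'E'
from h import *
c=eyes.camera("top"); s=eyes.camera("side")
z1=lambda p:((p[0]+.5)/5-.5+245,(p[1]+.5)/5-.5+195)
# plate mask: non-green, 
img=c["color"]; hsv=cv2.cvtColor(img,cv2.COLOR_RGB2HSV)
m=(((hsv[...,1]<60))).astype(np.uint8)*255
r=np.zeros_like(m); r[195:310,245:330]=m[195:310,245:330]
r=cv2.morphologyEx(r,cv2.MORPH_OPEN,np.ones((3,3)))
k=max(cv2.findContours(r,cv2.RETR_EXTERNAL,cv2.CHAIN_APPROX_NONE)[0],key=cv2.contourArea)
W=np.array([ray(c,p[0],.008)[:2] for p in k],np.float32)
rect=cv2.minAreaRect(W*1000); print(rect); bx=cv2.boxPoints(rect)/1000;print(bx)
man=np.array([ray(c,z1(p),.008)[:2] for p in [(175,50),(352,98),(240,532),(52,480)]]);print("manual",man)
for i in range(4): print(np.linalg.norm(man[i]-man[(i+1)%4]))
entrymid=(man[2]+man[3])/2; stopmid=(man[0]+man[1])/2
d=stopmid-entrymid; d/=np.linalg.norm(d); n=np.array([-d[1],d[0]])
print("yaw",np.arctan2(d[1],d[0]),entrymid)
def loc(p,z): 
    w=ray(c,z1(p),z)[:2]-entrymid; return np.round(1000*np.array([w@d-.065,w@n]),1)
print("gate", loc((130,358),.024),loc((218,381),.024))
print("guides top", loc((83,455),.026),loc((138,378),.026),loc((211,490),.026),loc((211,395),.026))
print("lip gap edges", loc((207,200),.028),loc((176,297),.028),loc((245,208),.028),loc((215,297),.028))
# bolt
print("bolt top", ray(c,((194.5)/9-.5+395,(148.5)/9-.5+230),.06))
print("side bolt top", ray(s,((233.5)/9-.5+360,(101.5)/9-.5+275),.06))
E
```

```text
((555.9932861328125, 42.29724884033203), (167.46591186523438, 265.0119323730469), 72.41436004638672)
[[ 0.4043815   0.00251159]
 [ 0.6570084  -0.07755673]
 [ 0.7076051   0.08208291]
 [ 0.45497814  0.16215123]]
manual [[ 0.63873224  0.02937031]
 [ 0.61488167 -0.05506896]
 [ 0.40877619 -0.00086469]
 [ 0.43370334  0.08700044]]
0.08774303320541581
0.21311398552004848
0.09133259711973563
0.2129743645278991
yaw -0.26558823706840323 [0.42123976 0.04306787]
gate [-1.3 24.2] [ -1.2 -18.1]
guides top [-50.5  33.2] [-9.5 18. ] [-51.  -28.3] [ -8.5 -16.8]
lip gap edges [79.3  8.7] [31.4 10.8] [80.2 -9.4] [36.  -6.8]
bolt top [ 0.5293302  -0.28440318  0.06      ]
side bolt top [ 0.53060624 -0.28539212  0.06      ]
```

```bash
python3 -m crank '{"dr":[[0,0,0.15],[0,0,0.3],[0,0,0.45],[0,0,0.6],[0,0,0.614],[0,0,0.614],[0,0,0.614],[0,0,0.614],[0,0,0.614],[0,0,0.614]],"travel":[[0.05,-0.006,0],[0.1,-0.012,0],[0.15,-0.019,0.03],[0.2,-0.025,0.06],[0.25,-0.031,0.09],[0.3,-0.037,0.11],[0.35,-0.044,0.12],[0.4,-0.05,0.12],[0.4,-0.05,0.12],[0.4,-0.05,0.12]],"hand":[0.085,0.085,0.085,0.085,0.085,0.085,0.085,0.085,0.085,0.085]}'
python3 - <<'E'
from h import *
o=bot.get_obs(); print(o)
for n in ("side","top"):
    c=eyes.camera(n); cv2.imwrite(f"pics/{n}1.png",c["color"][:,:,::-1]); print(-c["R"].T@c["t"])
E
```

```text
clock: 1.45
eef_pos: [0.5292, -0.286, 0.1108]
tool_rot: [0.991, -0.132, -0.001, -0.0]
ft_force: [-0.8, 0.2, 0.4]
grip_width: 0.085
{'clock': 1.45, 'joint_pos': array([-4.95229031e-01,  5.13747247e-01,  8.72226437e-02,  1.14573066e+00,
       -4.09222645e-04,  2.91109541e+00]), 'joint_vel': array([-0.0260037 , -0.01711907, -0.0127755 , -0.00050061,  0.00190667,
        0.0024663 ]), 'tau': array([ 8.89210179e-01, -4.81004012e+01,  2.40946484e+01, -7.61878886e-02,
        4.72011091e-02,  1.16462103e-03]), 'eef_pos': array([ 0.52916116, -0.28595364,  0.11077736]), 'tool_rot': array([ 9.91252154e-01, -1.31979520e-01, -7.54593395e-04, -6.76377348e-05]), 'ft_force': array([-0.76693672,  0.2362106 ,  0.41997052]), 'ft_torque': array([-0.01388928, -0.02753178,  0.05389511]), 'grip_width': 0.08498893795222898}
[ 0.04921118 -0.85754332  0.49383493]
[ 0.34121283 -0.02726245  1.3941249 ]
```

View pics/side1.png

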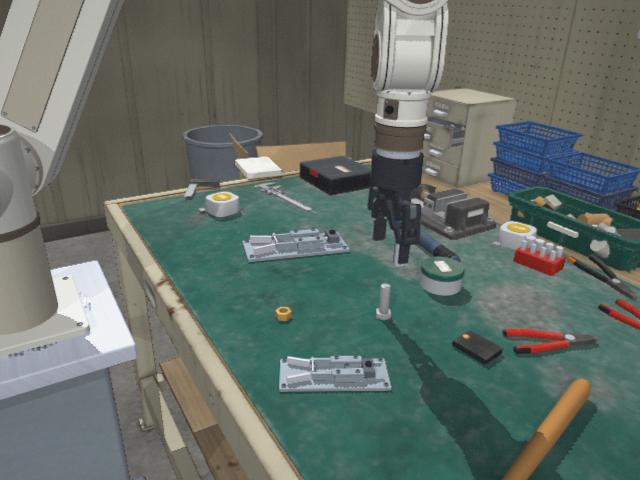

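View pics/top1.png

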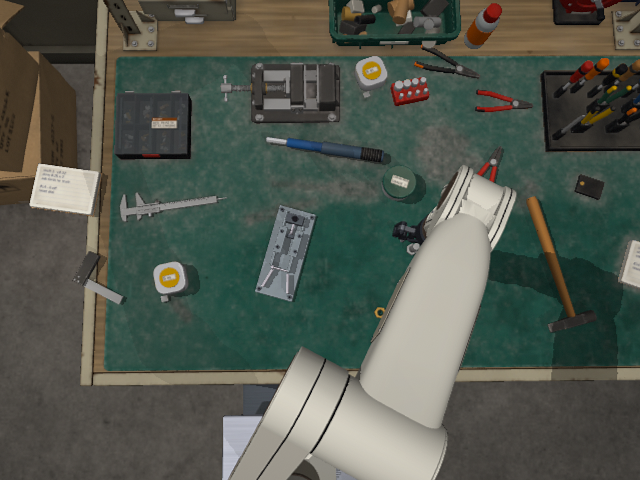

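The side view shows the open gripper directly above the bolt at (384,300), and the whole track is now visible in both views. I'll descend, squeeze across the track's lateral direction and read the width.

```bash
python3 -m crank '{"dr":[[0,0,0],[0,0,0],[0,0,0],[0,0,0],[0,0,0],[0,0,0],[0,0,0],[0,0,0],[0,0,0],[0,0,0]],"travel":[[0.0005,-0.001,0.03],[0.0005,-0.001,0.06],[0.0005,-0.001,0.082],[0.0005,-0.001,0.082],[0.0005,-0.001,0.082],[0.0005,-0.001,0.082],[0.0005,-0.001,0.082],[0.0005,-0.001,0.082],[0.0005,-0.001,0.082],[0.0005,-0.001,0.082]],"hand":[0.085,0.085,0.05,0.04,0.03,0.026,0.022,0.018,0.016,0.014]}'
python3 - <<'E'
from h import *
o=bot.get_obs(); print(o["eef_pos"],o["ft_force"],o["grip_width"])
n="side"
c=eyes.camera(n); cv2.imwrite(f"pics/{n}2.png",cv2.resize(c["color"][190:350,280:480,::-1],None,fx=3,fy=3))
cv2.imwrite("pics/tr2.png",cv2.resize(c["color"][215:275,230:360,::-1],None,fx=6,fy=6,interpolation=cv2.INTER_CUBIC))
E
```

```text
clock: 2.8
eef_pos: [0.5309, -0.2851, 0.0299]
tool_rot: [0.991, -0.132, 0.0, -0.0]
ft_force: [-0.7, 0.2, 4.9]
grip_width: 0.015
[ 0.53086489 -0.28513113  0.02991635] [-0.674749    0.22218764  4.89689324] 0.01499595587585554
```

View pics/side2.png

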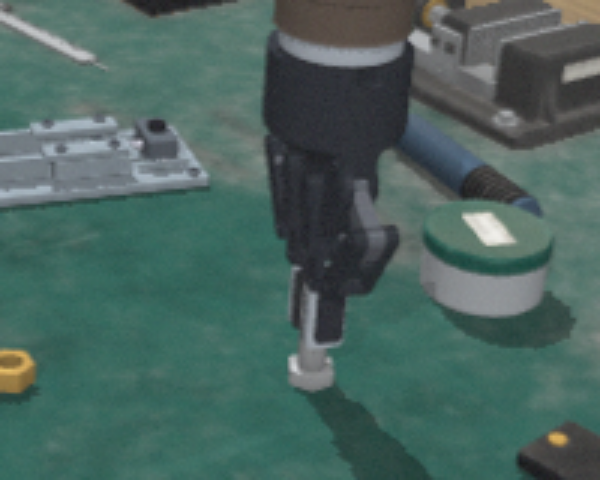

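View pics/tr2.png

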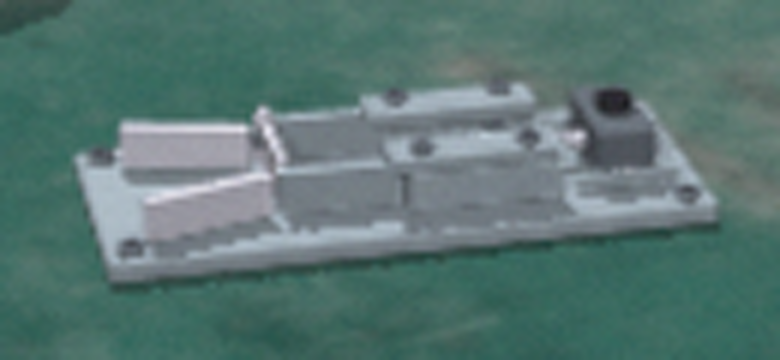

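The bolt is gripped and centred laterally: width 15 mm, and the picture shows it upright with its head at (312,372). Next I'll open, rise, turn the jaws by 90° and measure the now-known bolt position with the camera to find its bias.

```bash
python3 -m crank '{"dr":[[0,0,0],[0,0,0],[0,0,0],[0,0,0],[0,0,-0.17],[0,0,-0.35],[0,0,-0.53],[0,0,-0.71],[0,0,-0.89],[0,0,-1.07]],"travel":[[0,0,0],[0,0,0],[0,0,0],[0,0,-0.04],[0,0,-0.08],[0,0,-0.08],[0,0,-0.08],[0,0,-0.08],[0,0,-0.08],[0,0,-0.08]],"hand":[0.03,0.05,0.085,0.085,0.085,0.085,0.085,0.085,0.085,0.085]}'
python3 - <<'E'
from h import *
n="side"
c=eyes.camera(n); cv2.imwrite(f"pics/{n}3.png",c["color"][:,:,::-1]); cv2.imwrite(f"pics/{n}3z.png",cv2.resize(c["color"][270:330,350:420,::-1],None,fx=8,fy=8,interpolation=cv2.INTER_CUBIC))
E
```

```text
clock: 4.1
eef_pos: [0.5303, -0.2854, 0.1091]
tool_rot: [0.919, 0.394, -0.0, -0.0]
ft_force: [0.9, 0.0, -0.1]
grip_width: 0.085
```

View pics/side3z.png

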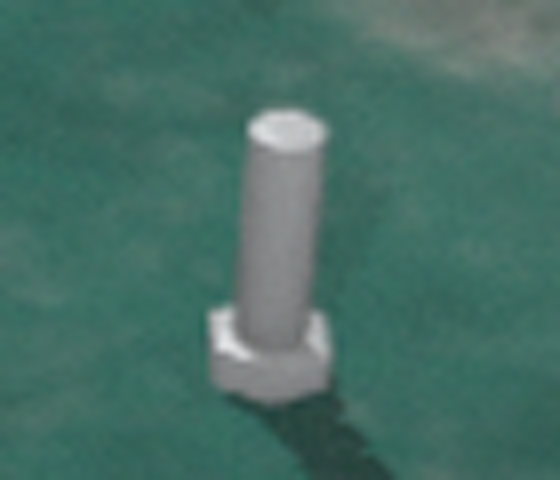

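The bolt barely moved in the squeeze (<0.3 mm), so the earlier camera fixes hold: lateral bias is +0.25 mm for the top camera and −0.4 mm for the side. Now I'll refine the track's centre line from its screws, guides, gate and edges in the top view.

```bash
cat > tr.py <<'E'
from h import *
import cv2
c=eyes.camera("top")
a=cv2.imread("pics/top0.png").astype(float); b=cv2.imread("pics/top1.png").astype(float)
print("diff",np.abs(a-b)[195:310,245:330].mean())
g=((a+b)/2).mean(2); hs=cv2.cvtColor(((a+b)/2).astype(np.uint8),cv2.COLOR_BGR2HSV)
z1=lambda p:np.array([(p[0]+.5)/5-.5+245,(p[1]+.5)/5-.5+195])
def dark(p,rad=4):
    u,v=z1(p)
    for _ in range(4):
        ys,xs=np.mgrid[int(round(v))-rad:int(round(v))+rad+1,int(round(u))-rad:int(round(u))+rad+1]
        w=g[ys,xs]; m=(np.hypot(xs-u,ys-v)<2.6); t=np.median(w[m])+5
        wt=np.clip(t-w,0,None)*m; u=(wt*xs).sum()/wt.sum(); v=(wt*ys).sum()/wt.sum()
    return u,v
R=lambda uv,z:ray(c,uv,z)[:2]
S=[R(dark(p),.009) for p in [(70,467),(224,511),(336,114),(185,72)]]
L=[R(dark(p),.029) for p in [(162,259),(250,282),(272,205),(185,180)]]
print("plate screws",np.round(S,4),"lip screws",np.round(L,4))
mE=(S[0]+S[1])/2; mS=(S[2]+S[3])/2; print("yaw plate screw mids",np.arctan2(*(mS-mE)[::-1]))
for A,B in((S[0],S[3]),(S[1],S[2]),(L[0],L[3]),(L[1],L[2])): print("yaw",np.arctan2(*(B-A)[::-1]), np.linalg.norm(B-A))
yaw=np.arctan2(*(mS-mE)[::-1]); d=np.array([np.cos(yaw),np.sin(yaw)]); n=np.array([-d[1],d[0]])
loc=lambda w:np.round(1000*np.array([(w-mE)@d,(w-mE)@n]),2)
print("plate",[loc(w) for w in S]); print("lip",[loc(w) for w in L])
for nm,p,z in [("gate",(130,358),.024),("gate",(218,381),.024),("gl",(83,455),.03),("gl",(138,378),.03),("gr",(211,490),.03),("gr",(211,395),.03),
  ("platecorn",(52,480),.008),("platecorn",(240,532),.008),("pc",(352,98),.008),("pc",(175,50),.008)]: print(nm,loc(R(z1(p),z)))
E
python3 tr.py
python3 - <<'E'
import cv2
a=cv2.imread("pics/top1.png")
cv2.imwrite("pics/z5.png",cv2.resize(a[258:300,250:305],None,fx=14,fy=14,interpolation=cv2.INTER_CUBIC))
E
```

```text
diff 12.218346121057118
plate screws [[ 0.439   0.078 ]
 [ 0.4186  0.007 ]
 [ 0.6074 -0.0469]
 [ 0.627   0.0237]] lip screws [[ 0.5346  0.0345]
 [ 0.5232 -0.0072]
 [ 0.5594 -0.017 ]
 [ 0.5716  0.024 ]]
yaw plate screw mids -0.2796756157250874
yaw -0.28103439280611736 0.19575538105193518
yaw -0.2783209993704837 0.19635664655694007
yaw -0.27699686479843283 0.038473661285389295
yaw -0.2658738603062216 0.03752127082087189
plate [array([-2.000e-02,  3.691e+01]), array([ 2.000e-02, -3.691e+01]), array([196.37, -36.64]), array([195.74,  36.64])]
lip [array([103.92,  21.5 ]), array([104.47, -21.69]), array([141.98, -21.17]), array([142.39,  21.6 ])]
gate [55.99 23.59]
gate [ 56.68 -18.79]
gl [ 6.42 31.46]
gl [47.51 16.94]
gr [  6.78 -29.79]
gr [ 49.01 -17.76]
platecorn [-7.56 44.12]
platecorn [ -7.27 -47.21]
pc [205.79 -42.41]
pc [205.41  45.33]
```

View pics/z5.png

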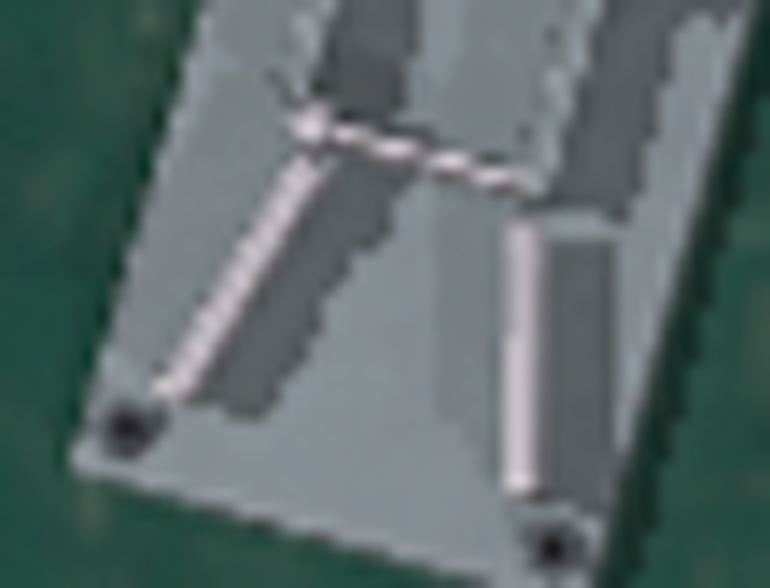

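```bash
cat > sd.py <<'E'
from h import *
s=eyes.camera("side")
mE=np.array([.4288,.0425]); yaw=-.28; d=np.array([np.cos(yaw),np.sin(yaw)]); n=np.array([-d[1],d[0]])
g=cv2.resize(s["color"][215:275,230:360],None,fx=6,fy=6,interpolation=cv2.INTER_CUBIC).mean(2)
def dk(p,r=11):
    u,v=p
    ys,xs=np.mgrid[v-r:v+r+1,u-r:u+r+1]; w=g[ys,xs]; wt=np.clip(np.median(w)-15-w,0,None); return (wt*xs).sum()/wt.sum(),(wt*ys).sum()/wt.sum()
for p,z in [((100,156),.009),((130,248),.009),((688,195),.009),((397,97),.029),((500,87),.029),((421,148),.029),((530,137),.029)]:
    q=dk(p); w=ray(s,((q[0]+.5)/6-.5+230,(q[1]+.5)/6-.5+215),z)[:2]-mE; print(p,np.round(q,1),np.round(1000*np.array([w@d,w@n]),1))
E
python3 sd.py
```

```text
(100, 156) [ 98.5 151.7] [ 1.6 41.7]
(130, 248) [131.4 243.9] [  2.7 -32.4]
(688, 195) [687.2 189.9] [199.1 -33.2]
(397, 97) [393.8  92.2] [106.6  26.8]
(500, 87) [nan nan] [nan nan]
(421, 148) [422.3 149. ] [105.9 -21.5]
(530, 137) [529.2 135.7] [144.8 -19. ]sd.py:7: RuntimeWarning: invalid value encountered in scalar divide
  ys,xs=np.mgrid[v-r:v+r+1,u-r:u+r+1]; w=g[ys,xs]; wt=np.clip(np.median(w)-15-w,0,None); return (wt*xs).sum()/wt.sum(),(wt*ys).sum()/wt.sum()
```

```bash
python3 -m crank '{"dr":[[0,0,-0.17],[0,0,-0.34],[0,0,-0.486],[0,0,-0.486],[0,0,-0.486],[0,0,-0.486],[0,0,-0.486],[0,0,-0.486],[0,0,-0.486],[0,0,-0.486]],"travel":[[0.0003,-0.0006,0],[0.0003,-0.0006,0],[0.0003,-0.0006,0.03],[0.0003,-0.0006,0.06],[0.0003,-0.0006,0.079],[0.0003,-0.0006,0.079],[0.0003,-0.0006,0.079],[0.0003,-0.0006,0.079],[0.0003,-0.0006,0.079],[0.0003,-0.0006,0.079]],"hand":[0.085,0.085,0.085,0.085,0.06,0.045,0.035,0.025,0.018,0.012]}'
python3 -m crank '{"dr":[[0,0,0],[0,0,0],[0,0,0],[0,0,0]],"travel":[[0,0,0],[0,0,0],[0,0,0],[0,0,0]],"hand":[0.01,0.01,0.01,0.01]}'
```

```text
clock: 5.5
eef_pos: [0.5308, -0.285, 0.0314]
tool_rot: [0.799, 0.601, 0.0, 0.001]
ft_force: [-0.6, 0.4, 4.2]
grip_width: 0.0145
clock: 6.0
eef_pos: [0.5308, -0.285, 0.0314]
tool_rot: [0.799, 0.601, 0.0, 0.001]
ft_force: [-0.5, 0.8, 5.9]
grip_width: 0.0143
```

```bash
python3 -m crank '{"dr":[[0,0,0],[0,0,0],[0,0,0],[0,0,0],[0,0,0],[0,0,0],[0,0,0],[0,0,0],[0,0,0],[0,0,0]],"travel":[[0,0,-0.03],[0,0,-0.06],[0.04,-0.023,-0.065],[0.09,-0.053,-0.065],[0.14,-0.082,-0.065],[0.19,-0.111,-0.065],[0.24,-0.14,-0.065],[0.286,-0.167,-0.065],[0.286,-0.167,-0.065],[0.286,-0.167,-0.065]],"hand":[0.01,0.01,0.01,0.01,0.01,0.01,0.01,0.01,0.01,0.01]}'
python3 - <<'E'
from h import *
o=bot.get_obs(); print(o["eef_pos"],o["tool_rot"],o["ft_force"],o["grip_width"],o["joint_pos"])
for n in ("side","top"):
    c=eyes.camera(n); cv2.imwrite(f"pics/{n}4.png",c["color"][:,:,::-1])
    if n=="side": cv2.imwrite("pics/side4z.png",cv2.resize(c["color"][170:280,230:370,::-1],None,fx=5,fy=5,interpolation=cv2.INTER_CUBIC))
E
```

```text
clock: 7.25
eef_pos: [0.4488, 0.0362, 0.0952]
tool_rot: [0.799, 0.602, -0.0, 0.0]
ft_force: [0.6, -0.3, -1.0]
grip_width: 0.014
[0.44882522 0.03623708 0.09522863] [ 7.98637320e-01  6.01812567e-01 -1.14285785e-04  2.26810067e-04] [ 0.56924916 -0.27775081 -0.98204206] 0.014000220960888479 [ 8.09035834e-02  2.56090324e-01 -3.54280397e-01  9.60375848e-01
 -5.05509946e-04  1.93095868e+00]
```

View pics/side4z.png

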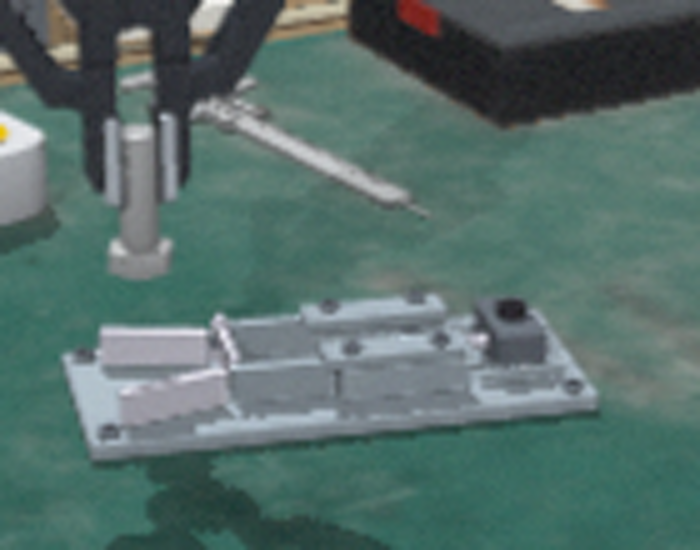

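View pics/top4.png

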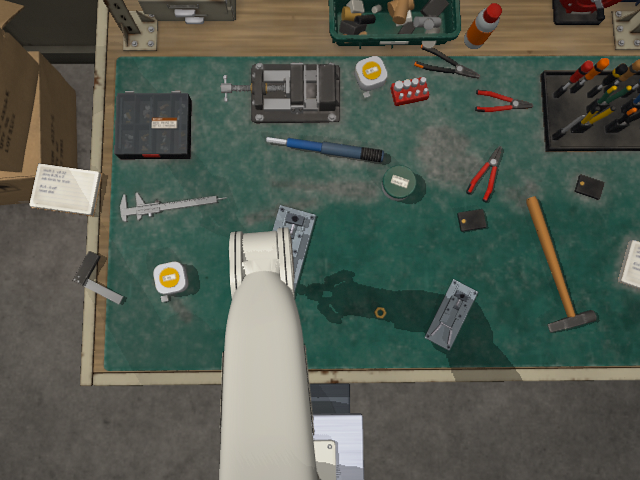

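The side view shows the bolt held upright at (140,200), above the apron and between the guides. I'll check the side-camera bias here against the robot pose, and where the mouth falls.

```bash
python3 - <<'E'
from h import *
s=eyes.camera("side")
z=lambda q:np.array([(q[0]-230+.5)*5-.5,(q[1]-170+.5)*5-.5]).round(1)
o=bot.get_obs(); x,y,zz=o["eef_pos"]; b=zz-.0314
for h in (0,.01,.06): print(h,z(proj(s,(x,y,b+h))))
m=np.array([.4830,.0267]); d=np.array([.9611,-.276]); n=np.array([.276,.9611])
P=lambda a,l,h: z(proj(s,(*(m+a*d+l*n),.008+h)))
print("gate hinge top",P(0,.0195,.016),"tip",P(0,-.0145,.016),"hinge bot",P(0,.0195,0))
print("near guide inner start, foot",P(-.05,-.0275,0),"end",P(0,-.0155,0)); print("far guide start foot",P(-.05,.0275,0),"end",P(0,.0155,0))
print("lip gap near edge ends",P(.036,-.01,.02),P(.098,-.01,.02),"far",P(.036,.01,.02),P(.098,.01,.02))
E
python3 - <<'E'
import cv2
a=cv2.imread("pics/side4.png")
cv2.imwrite("pics/z6.png",cv2.resize(a[228:264,240:325],None,fx=9,fy=9,interpolation=cv2.INTER_CUBIC))
E
```

```text
0 [139.8 270.3]
0.01 [139.1 247.8]
0.06 [135.4 132.3]
gate hinge top [216.7 329.9] tip [231.5 364. ] hinge bot [217.3 363.8]
near guide inner start, foot [117.  424.3] end [232.5 399.6]
far guide start foot [ 98.  366.7] end [219.  367.8]
lip gap near edge ends [314.3 342.7] [457.5 329.4] far [304.3 323. ] [445.4 310.1]
```

View pics/z6.png

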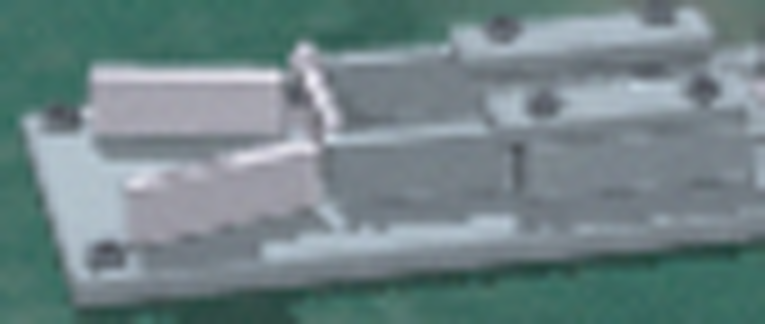

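The side-view predictions of gate, guides and lips match the picture to about 1 px, so the track frame holds. I'll lower onto the apron, with small steps at the end.

```bash
python3 -m crank '{"dr":[[0,0,0],[0,0,0],[0,0,0],[0,0,0],[0,0,0],[0,0,0],[0,0,0]],"travel":[[0.0003,0,0.02],[0.0003,0,0.04],[0.0003,0,0.05],[0.0003,0,0.0535],[0.0003,0,0.0535],[0.0003,0,0.0535],[0.0003,0,0.0535]],"hand":[0.01,0.01,0.01,0.01,0.01,0.01,0.01]}'
python3 -m crank '{"dr":[[0,0,0],[0,0,0],[0,0,0]],"travel":[[0,0,0.001],[0,0,0.001],[0,0,0.001]],"hand":[0.01,0.01,0.01]}'
```

```text
clock: 8.28
eef_pos: [0.4493, 0.0367, 0.0423]
tool_rot: [0.799, 0.602, 0.0, 0.0]
ft_force: [1.2, -0.2, -1.3]
grip_width: 0.0139
clock: 8.65
eef_pos: [0.4489, 0.0366, 0.0408]
tool_rot: [0.799, 0.602, 0.0, 0.0]
ft_force: [-0.3, -0.1, -0.4]
grip_width: 0.0143
```

```bash
python3 -m crank '{"dr":[[0,0,0],[0,0,0],[0,0,0]],"travel":[[0,0,0.0005],[0,0,0.001],[0,0,0.001]],"hand":[0.01,0.01,0.01]}'
python3 -m crank '{"dr":[[0,0,0],[0,0,0],[0,0,0]],"travel":[[0,0,0.0005],[0,0,0.0005],[0,0,0.0005]],"hand":[0.01,0.01,0.01]}'
python3 - <<'E'
from h import *
c=eyes.camera("side")
cv2.imwrite("pics/side5z.png",cv2.resize(c["color"][170:280,230:370,::-1],None,fx=5,fy=5,interpolation=cv2.INTER_CUBIC))
E
```

```text
clock: 9.02
eef_pos: [0.4488, 0.0366, 0.0397]
tool_rot: [0.799, 0.602, -0.0, -0.0]
ft_force: [-0.6, 0.2, -0.3]
grip_width: 0.0142
clock: 9.4
eef_pos: [0.4489, 0.0366, 0.0394]
tool_rot: [0.799, 0.602, 0.0, 0.0]
ft_force: [-0.1, 0.8, 1.3]
grip_width: 0.0139
```

View pics/side5z.png

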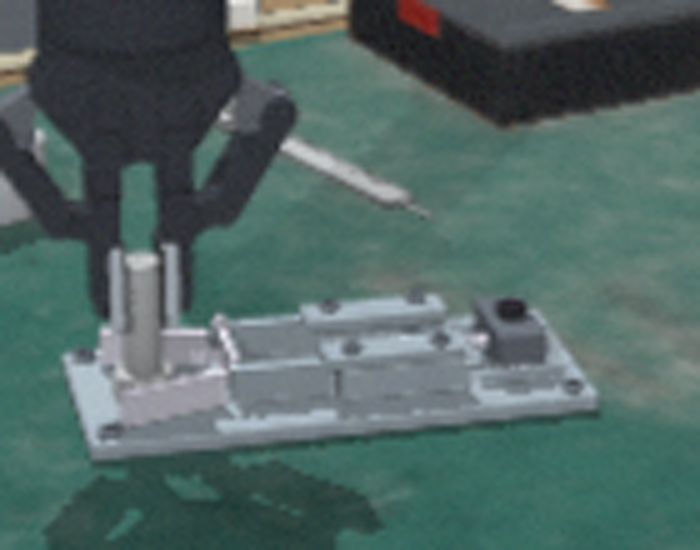

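The bolt touches the floor at TCP z 0.0394, exactly as predicted, and stands between the guides on the centre line (lateral +0.1 mm). I'll lift a little and feed toward the gate.

```bash
python3 -m crank '{"dr":[[0,0,0],[0,0,0],[0,0,0],[0,0,0],[0,0,0],[0,0,0]],"travel":[[0,0.001,-0.001],[0,0.004,-0.001],[0,0.008,-0.001],[0,0.012,-0.001],[0,0.016,-0.001],[0,0.018,-0.001]],"hand":[0.01,0.01,0.01,0.01,0.01,0.01]}'
python3 -m crank '{"dr":[[0,0,0],[0,0,0],[0,0,0],[0,0,0],[0,0,0],[0,0,0]],"travel":[[0,0.002,0],[0,0.004,0],[0,0.006,0],[0,0.008,0],[0,0.010,0],[0,0.010,0]],"hand":[0.01,0.01,0.01,0.01,0.01,0.01]}'
```

```text
clock: 10.2
eef_pos: [0.4665, 0.0315, 0.0403]
tool_rot: [0.799, 0.601, 0.0, 0.0]
ft_force: [-0.3, 0.1, -0.7]
grip_width: 0.0143
clock: 10.95
eef_pos: [0.4754, 0.0289, 0.0401]
tool_rot: [0.799, 0.602, -0.0, -0.0]
ft_force: [-2.4, 1.2, -0.8]
grip_width: 0.0138
```

```bash
python3 -m crank '{"dr":[[0,0,0],[0,0,0],[0,0,0],[0,0,0],[0,0,0],[0,0,0]],"travel":[[0,0.002,0],[0,0.004,0],[0,0.006,0],[0,0.008,0],[0,0.010,0],[0,0.010,0]],"hand":[0.01,0.01,0.01,0.01,0.01,0.01]}'
python3 -m crank '{"dr":[[0,0,0],[0,0,0],[0,0,0],[0,0,0],[0,0,0],[0,0,0]],"travel":[[0,0.002,0],[0,0.004,0],[0,0.006,0],[0,0.008,0],[0,0.010,0],[0,0.010,0]],"hand":[0.01,0.01,0.01,0.01,0.01,0.01]}'
python3 - <<'E'
from h import *
c=eyes.camera("side")
cv2.imwrite("pics/side6z.png",cv2.resize(c["color"][170:280,230:370,::-1],None,fx=5,fy=5,interpolation=cv2.INTER_CUBIC))
p=bot.get_obs()["eef_pos"][:2]-np.array([.483,.0267]); print(p@[.9611,-.276],p@[.276,.9611])
E
```

```text
clock: 11.7
eef_pos: [0.4853, 0.0257, 0.0401]
tool_rot: [0.799, 0.601, -0.0, 0.0]
ft_force: [-4.0, -1.6, -1.7]
grip_width: 0.014
clock: 12.45
eef_pos: [0.4958, 0.0231, 0.0405]
tool_rot: [0.799, 0.601, 0.0, 0.001]
ft_force: [-3.2, -2.1, -1.0]
grip_width: 0.0144
0.013234611328995526 1.901530976828622e-05
```

View pics/side6z.png

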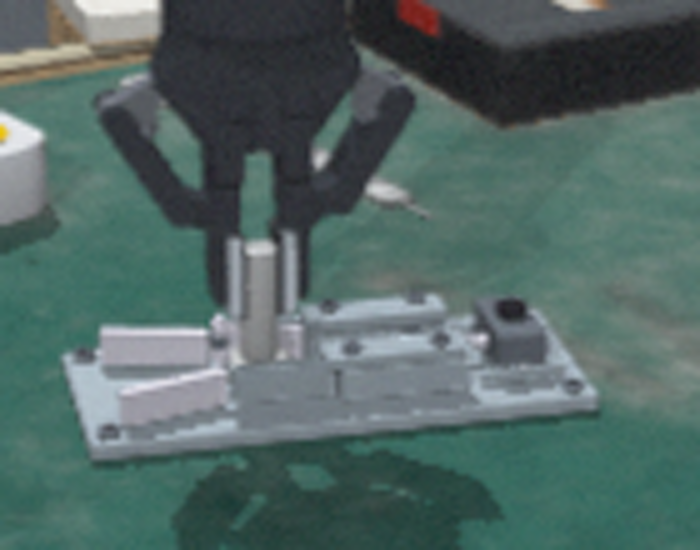

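The side view shows the bolt inside the slot at (260,300) with the gate swung open and low forces. It is at x ≈ 13 mm, y ≈ 0, so I'll carry on under the lips.

```bash
python3 -m crank '{"dr":[[0,0,0],[0,0,0],[0,0,0],[0,0,0],[0,0,0],[0,0,0]],"travel":[[0,0.002,0],[0,0.004,0],[0,0.006,0],[0,0.008,0],[0,0.010,0],[0,0.010,0]],"hand":[0.01,0.01,0.01,0.01,0.01,0.01]}'
python3 -m crank '{"dr":[[0,0,0],[0,0,0],[0,0,0],[0,0,0],[0,0,0],[0,0,0]],"travel":[[0,0.002,0],[0,0.004,0],[0,0.006,0],[0,0.008,0],[0,0.010,0],[0,0.010,0]],"hand":[0.01,0.01,0.01,0.01,0.01,0.01]}'
python3 - <<'E'
from h import *
c=eyes.camera("side")
cv2.imwrite("pics/side7z.png",cv2.resize(c["color"][170:280,230:370,::-1],None,fx=5,fy=5,interpolation=cv2.INTER_CUBIC))
p=bot.get_obs()["eef_pos"][:2]-np.array([.483,.0267]); print(p@[.9611,-.276],p@[.276,.9611])
E
```

```text
clock: 13.25
eef_pos: [0.5053, 0.0204, 0.0405]
tool_rot: [0.799, 0.601, 0.0, 0.0]
ft_force: [-1.6, -1.8, -1.1]
grip_width: 0.0142
clock: 14.0
eef_pos: [0.5148, 0.0177, 0.0404]
tool_rot: [0.799, 0.601, 0.0, 0.0]
ft_force: [-1.8, -1.3, -0.8]
grip_width: 0.0142
0.03301609836193297 7.95550606490776e-05
```

View pics/side7z.png

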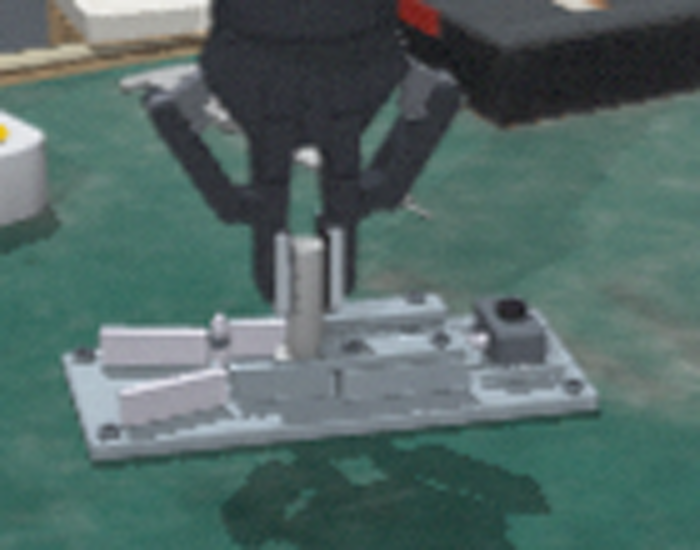

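The head is under the lips at x ≈ 33 mm with low forces. I'll go to 45 mm, then feel for the stop.

```bash
python3 -m crank '{"dr":[[0,0,0],[0,0,0],[0,0,0],[0,0,0],[0,0,0],[0,0,0],[0,0,0]],"travel":[[0,0.002,0],[0,0.004,0],[0,0.006,0],[0,0.008,0],[0,0.010,0],[0,0.012,0],[0,0.012,0]],"hand":[0.01,0.01,0.01,0.01,0.01,0.01,0.01]}'
python3 -m crank '{"dr":[[0,0,0],[0,0,0],[0,0,0],[0,0,0],[0,0,0]],"travel":[[0,0.001,0],[0,0.002,0],[0,0.003,0],[0,0.004,0],[0,0.004,0]],"hand":[0.01,0.01,0.01,0.01,0.01]}'
python3 -m crank '{"dr":[[0,0,0],[0,0,0],[0,0,0],[0,0,0]],"travel":[[0,0.001,0],[0,0.002,0],[0,0.003,0],[0,0.003,0]],"hand":[0.01,0.01,0.01,0.01]}'
```

```text
clock: 14.92
eef_pos: [0.5266, 0.0142, 0.0405]
tool_rot: [0.799, 0.601, 0.0, 0.001]
ft_force: [0.6, -3.7, -1.2]
grip_width: 0.0141
clock: 15.55
eef_pos: [0.5297, 0.0135, 0.0403]
tool_rot: [0.799, 0.602, 0.0, -0.0]
ft_force: [-0.0, -0.5, -0.8]
grip_width: 0.0141
clock: 16.05
eef_pos: [0.5326, 0.0125, 0.0403]
tool_rot: [0.799, 0.601, 0.0, 0.0]
ft_force: [1.1, -0.3, -1.3]
grip_width: 0.014
```

```bash
python3 -m crank '{"dr":[[0,0,0],[0,0,0],[0,0,0],[0,0,0]],"travel":[[0,0.001,0],[0,0.002,0],[0,0.003,0],[0,0.003,0]],"hand":[0.01,0.01,0.01,0.01]}'
python3 -m crank '{"dr":[[0,0,0],[0,0,0],[0,0,0],[0,0,0]],"travel":[[0,0.001,0],[0,0.002,0],[0,0.003,0],[0,0.003,0]],"hand":[0.01,0.01,0.01,0.01]}'
```

```text
clock: 16.55
eef_pos: [0.5355, 0.0117, 0.0403]
tool_rot: [0.799, 0.602, 0.0, 0.0]
ft_force: [0.6, 1.0, -0.5]
grip_width: 0.0141
clock: 17.05
eef_pos: [0.5383, 0.0108, 0.0403]
tool_rot: [0.799, 0.602, 0.0, 0.0]
ft_force: [1.1, 0.5, -1.4]
grip_width: 0.0145
```

```bash
python3 -m crank '{"dr":[[0,0,0],[0,0,0],[0,0,0],[0,0,0]],"travel":[[0,0.001,0],[0,0.002,0],[0,0.003,0],[0,0.003,0]],"hand":[0.01,0.01,0.01,0.01]}'
python3 -m crank '{"dr":[[0,0,0],[0,0,0],[0,0,0]],"travel":[[0,0.001,0],[0,0.002,0],[0,0.002,0]],"hand":[0.01,0.01,0.01]}'
```

```text
clock: 17.55
eef_pos: [0.5412, 0.01, 0.0403]
tool_rot: [0.799, 0.601, 0.0, 0.0]
ft_force: [0.8, -0.0, -0.2]
grip_width: 0.0139
clock: 17.92
eef_pos: [0.5431, 0.0095, 0.0403]
tool_rot: [0.799, 0.602, 0.0, 0.0]
ft_force: [-1.2, 0.1, -1.2]
grip_width: 0.0142
```

```bash
python3 -m crank '{"dr":[[0,0,0],[0,0,0],[0,0,0]],"travel":[[0,0.001,0],[0,0.002,0],[0,0.002,0]],"hand":[0.01,0.01,0.01]}'
python3 -m crank '{"dr":[[0,0,0],[0,0,0],[0,0,0]],"travel":[[0,0.001,0],[0,0.002,0],[0,0.002,0]],"hand":[0.01,0.01,0.01]}'
```

```text
clock: 18.3
eef_pos: [0.545, 0.0089, 0.0403]
tool_rot: [0.799, 0.602, 0.0, -0.0]
ft_force: [-0.1, 0.3, -1.1]
grip_width: 0.0143
clock: 18.68
eef_pos: [0.546, 0.0086, 0.0402]
tool_rot: [0.799, 0.602, -0.001, -0.001]
ft_force: [-3.2, 2.1, 1.3]
grip_width: 0.0144
```

First contact with the stop is at x ≈ 65.5 mm (axial ≈ 3.7 N). I'll continue in small steps.

```bash
python3 -m crank '{"dr":[[0,0,0],[0,0,0],[0,0,0]],"travel":[[0,0.0005,0],[0,0.001,0],[0,0.001,0]],"hand":[0.01,0.01,0.01]}'
python3 -m crank '{"dr":[[0,0,0],[0,0,0],[0,0,0]],"travel":[[0,0.0005,0],[0,0.001,0],[0,0.001,0]],"hand":[0.01,0.01,0.01]}'
```

```text
clock: 19.05
eef_pos: [0.5469, 0.0083, 0.0401]
tool_rot: [0.799, 0.602, -0.001, -0.001]
ft_force: [-5.0, 1.3, 3.3]
grip_width: 0.0139
clock: 19.42
eef_pos: [0.5475, 0.0082, 0.0402]
tool_rot: [0.799, 0.602, -0.001, -0.001]
ft_force: [-6.4, 2.5, 3.4]
grip_width: 0.0143
```

```bash
python3 -m crank '{"dr":[[0,0,0],[0,0,0],[0,0,0]],"travel":[[0,0.0005,0],[0,0.001,0],[0,0.001,0]],"hand":[0.01,0.01,0.01]}'
python3 -m crank '{"dr":[[0,0,0],[0,0,0],[0,0,0]],"travel":[[0,0.0005,0],[0,0.001,0],[0,0.001,0]],"hand":[0.01,0.01,0.01]}'
```

```text
clock: 19.8
eef_pos: [0.548, 0.008, 0.0401]
tool_rot: [0.799, 0.602, -0.001, -0.001]
ft_force: [-6.8, 2.4, 5.5]
grip_width: 0.0143
clock: 20.18
eef_pos: [0.5485, 0.0079, 0.04]
tool_rot: [0.799, 0.602, -0.001, -0.002]
ft_force: [-7.6, 3.4, 4.5]
grip_width: 0.0143
```

```bash
python3 -m crank '{"dr":[[0,0,0],[0,0,0],[0,0,0]],"travel":[[0,0.0005,0],[0,0.001,0],[0,0.001,0]],"hand":[0.01,0.01,0.01]}'
python3 -m crank '{"dr":[[0,0,0],[0,0,0],[0,0,0]],"travel":[[0,0.0005,0],[0,0.001,0],[0,0.001,0]],"hand":[0.01,0.01,0.01]}'
python3 - <<'E'
from h import *
c=eyes.camera("side")
cv2.imwrite("pics/side8z.png",cv2.resize(c["color"][170:280,230:370,::-1],None,fx=5,fy=5,interpolation=cv2.INTER_CUBIC))
o=bot.get_obs();p=o["eef_pos"][:2]-np.array([.483,.0267]); print(p@[.9611,-.276],p@[.276,.9611],o["ft_force"]@[.9611,-.276,0],o["ft_force"]@[.276,.9611,0])
E
```

```text
clock: 20.55
eef_pos: [0.549, 0.0077, 0.04]
tool_rot: [0.799, 0.602, -0.002, -0.002]
ft_force: [-8.3, 2.9, 5.8]
grip_width: 0.0144
clock: 20.92
eef_pos: [0.5495, 0.0075, 0.04]
tool_rot: [0.799, 0.602, -0.002, -0.002]
ft_force: [-9.4, 3.4, 6.4]
grip_width: 0.0144
0.0691948706491412 -8.459687088435972e-05 -10.268447197528223 0.6942073196932784
```

View pics/side8z.png

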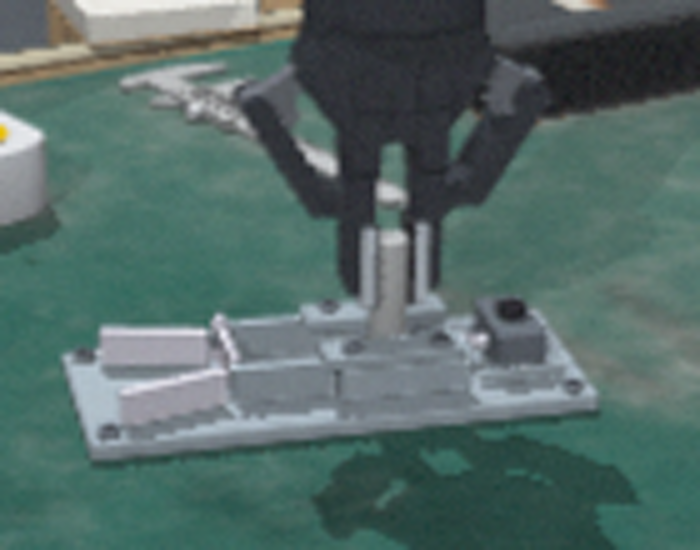

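The gate is shut again, the bolt stands under the lips, and the axial push is 10.3 N with about 4 mm of give. I'll add a slight margin and hold.

```bash
python3 -m crank '{"dr":[[0,0,0],[0,0,0],[0,0,0],[0,0,0],[0,0,0],[0,0,0]],"travel":[[0,0.0005,0],[0,0.001,0],[0,0.0015,0],[0,0.0015,0],[0,0.0015,0],[0,0.0015,0]],"hand":[0.01,0.01,0.01,0.01,0.01,0.01]}'
```

```text
clock: 21.72
eef_pos: [0.5503, 0.0073, 0.0398]
tool_rot: [0.799, 0.602, -0.002, -0.003]
ft_force: [-11.3, 3.7, 8.0]
grip_width: 0.0141
```

```bash
python3 -m crank '{"dr":[[0,0,0],[0,0,0],[0,0,0],[0,0,0],[0,0,0],[0,0,0],[0,0,0],[0,0,0]],"travel":[[0,-0.001,0],[0,-0.002,0],[0,-0.003,0],[0,-0.004,0],[0,-0.005,0],[0,-0.006,0],[0,-0.006,0],[0,-0.006,0]],"hand":[0.01,0.01,0.01,0.01,0.01,0.01,0.01,0.01]}'
```

```text
clock: 22.72
eef_pos: [0.5471, 0.0083, 0.0399]
tool_rot: [0.799, 0.602, -0.001, -0.001]
ft_force: [-4.4, 1.6, 2.2]
grip_width: 0.0145
```

```bash
python3 -m crank '{"dr":[[0,0,0],[0,0,0],[0,0,0],[0,0,0],[0,0,0],[0,0,0]],"travel":[[0,0,0],[0,0,0],[0,0,0],[0,0,0],[0,0,0],[0,0,0]],"hand":[0.018,0.024,0.03,0.04,0.05,0.05]}'
python3 - <<'E'
from h import *
c=eyes.camera("side")
cv2.imwrite("pics/side9z.png",cv2.resize(c["color"][170:280,230:370,::-1],None,fx=5,fy=5,interpolation=cv2.INTER_CUBIC))
E
```

```text
clock: 23.48
eef_pos: [0.5485, 0.0079, 0.0404]
tool_rot: [0.799, 0.602, 0.0, 0.0]
ft_force: [-0.3, -0.3, 0.3]
grip_width: 0.0501
```

View pics/side9z.png

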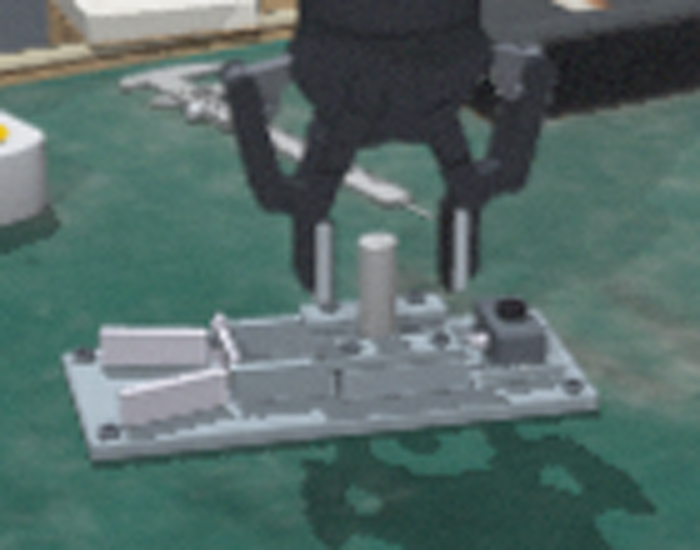

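The bolt stands upright and free at (377,285) with both fingers clear. It slid back about 5 mm, which fits the stop having given 4–5 mm. Now straight up.

```bash
python3 -m crank '{"dr":[[0,0,0],[0,0,0],[0,0,0],[0,0,0],[0,0,0],[0,0,0],[0,0,0],[0,0,0]],"travel":[[0,0,-0.01],[0,0,-0.03],[0,0,-0.06],[0,0,-0.1],[0,0,-0.14],[0,0,-0.18],[0,0,-0.18],[0,0,-0.18]],"hand":[0.05,0.05,0.05,0.05,0.05,0.05,0.05,0.05]}'
python3 - <<'E'
from h import *
c=eyes.camera("side"); z=cv2.resize(c["color"][170:280,230:370,::-1],None,fx=5,fy=5,interpolation=cv2.INTER_CUBIC)
cv2.imwrite("pics/side10z.png",z); cv2.imwrite("pics/side10.png",c["color"][:,:,::-1])
m=np.array([.483,.0267])
# bolt top centre around zoom (377,240): ray to z=.068
w=ray(c,(377.5/5-.5+230,240.5/5-.5+170),.068)[:2]-m; print(w@[.9611,-.276],w@[.276,.9611])
E
```

```text
clock: 24.52
eef_pos: [0.5481, 0.008, 0.2204]
tool_rot: [0.799, 0.602, 0.0, 0.0]
ft_force: [0.3, -0.4, -1.2]
grip_width: 0.0498
0.06484551540203537 -0.00030116243569165946
```

View pics/side10z.png

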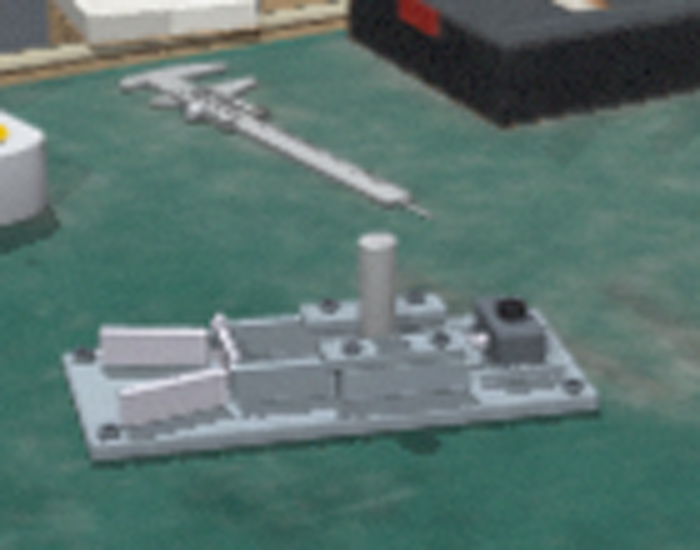

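View pics/side10.png

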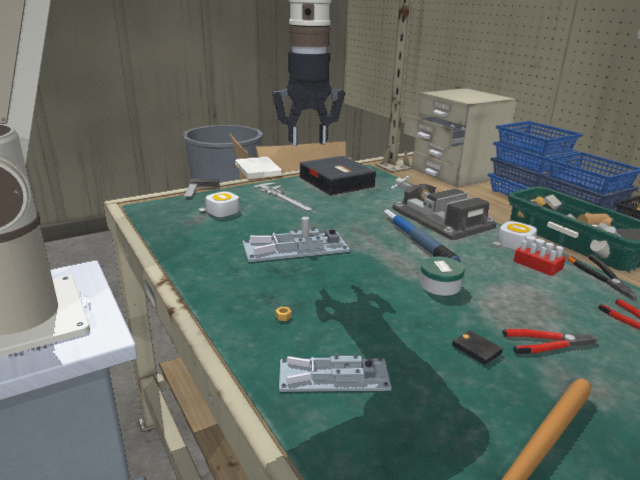

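The bolt stands upright at x ≈ 65 mm, y ≈ 0 and the gate at (225,340) is shut. The nut, tin and tape are where they were, and the arm is clear. I'm handing in.

```bash
python3 -c "
from workcell import job; print(job.job_done())"
```

```text
the job is handed in; nothing more can be done
None
```

The bolt is standing in the larger feed track with the gate shut behind it, and I handed the job in at about 24.5 s. The hand-in gave no verdict.

- **What I did:** I gripped the bolt by the top half of its shank and set it down on the entry. Then I slid it through the gate and under the lips until it met the end stop at about x = 65 mm. I pushed to 11.9 N along the track, and the stop gave by about 4 to 5 mm. I eased off to about 5 N, let go and raised the arm clear.
- **Last checks:**
  - The side camera shows the bolt upright at x ≈ 65 mm, within about 0.5 mm of the centre line.
  - In the same picture the gate looks shut and the nut, tin and tape look unmoved, judged by eye.
  - The highest wrist force I read was about 14 N in total, though I only read it at the end of each move.
- **Not measured or in disagreement:**
  - The gate angle and the stop travel had no direct reading. I inferred the stop travel from the force, the arm's movement and the bolt sliding back about 5 mm when released.
  - A rough side-camera fix on the track's screws came out 2 to 4 mm to the left of the top-camera one. I put this down to uncertain screw-head height. I relied on the top view, and the bolt slid in with only light side forces.

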